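Fetch the matching spinner hub from behind the sample jars

ROBOT

A 7-joint arm with a two-finger parallel gripper is mounted at the origin on the work surface. World frame = base frame: x ahead of the robot, y to its left, z up, the work surface at z = 0. Lengths are in m, angles in rad, forces in N, time in s.
With the tool pointing down it reaches from about 0.4 to 0.85 m from the base axis. Payload 10.4 kg.
Tool frame: the origin (TCP) lies at the very end of the fingers, on their centre line; the grasp point (between the pads) lies 19 mm behind it (grip_point_offset is the distance from the TCP to the grasp point, in m); z points along the fingers, y is the line along which they close (so a half turn about z gives the same grasp; the last joint's range is limited). The gripper opens to 87 mm and grips with 3 to 60 N. Pads are 19 mm wide; open, the fingers measure 117 mm over their backs; the gripper's body (75 mm by 190 mm) begins 51 mm behind the grasp point.
Start: joints at [-1.207, 0.332, -0.065, 1.46, 0.022, 1.35, -0.088], TCP at [0.236, 0.579, 0.197] pointing down, gripper open.
Joint ranges: [-2.6, 2.6], [-0.5, 2.12], [-1.47, 1.34], [0.16, 2.42], [-1.27, 4.41], [0.06, 2.06], [-2.6, 2.6]. Speed limits (rad/s): [2.22, 2.22, 2.79, 2.79, 3.14, 3.14, 3.14].

INTERFACE

Orientations are given as a unit quaternion [x, y, z, w].
In Python, from bench import * gives the robot as it stands.
- The arm moves only by the tool play_rows, never from a script. Its argument "increments" is text: rows parted by semicolons, each of 7 numbers parted by spaces: the turn, a rotation vector about the tool's x, y, z in rad, then the shift along the tool's x, y, z in m, then the opening, from 0 (shut) to 1 (fully open). A call has 1 to 8 rows; each row is the pose to reach, as a shift and turn from the pose commanded when the call began, along the tool's axes at that moment; what a row does not reach only later rows make up. A row lasts 1/10 s, in which the tool goes at most 50 mm and 8.59 degrees, less where a joint would pass 70% of its speed; a pose out of reach is approached as far as the arm can. A call with a gripper value outside its range is refused whole. The fingers move at their own pace and stop on an object; "grip_force" is the grip in N (left out, the last holds). Time passes only in rows, so rows that repeat a pose let the fingers close. It gives the time, the measured TCP pose, the force, the opening and the grip force at its end, in the units of the state.
- read_state(): the state, without advancing time (a new reading comes with each control period).
- camera(name): name is "side" or "top" or "wrist"; returns a dict with "color" (420x560x3 uint8, red, green, blue), "fx", "fy", "cx", "cy" (pixels), "camera_from_world" (4x4, takes a point from world to camera coordinates); the wrist camera has in their place "mount" (4x4, takes a point from camera to tool coordinates, whose origin is the TCP and whose axes are the flange's). Camera axes: x right, y down, z forward; pixel columns grow to the right and rows downward; lengths in m; the calibration is good to about 2 mm. The wrist camera is an equidistant fisheye: a pixel r from the principal point sees the ray r / f radians off the axis. A picture is of the moment at which its call begins: read the wrist's pose just before it. There is no depth.
- close_job(): hands the job in; it is judged then, once.
The state is a dict: "time": time; "joint_positions": joint angles; "joint_vel": joint speeds; "joint_torque": joint torques, N m; "ee_pos": TCP position; "eef_rot": TCP orientation; "ft_force": force on the tool from outside, world axes, zero at the start; "torque": the same for the moment, N m; "width": finger opening in m; "grip_force": force on a finger pad.
Only numpy, scipy, OpenCV 4.12 (cv2) and the standard library are available. Lean on these libraries where they do the work, as an engineer would, in place of code of your own. Each camera call takes 0.05 s, during which the arm holds its last target. There are 200 camera calls.

TASK

Clear both sample jars out of the storage dock into the yellow side tray, then take the hub whose keyways line up with the two opposite keys of the drive shaft (not the hub with keyways at a right angle) from behind them and seat it fully down on the shaft. With the hub on, stand each jar back upright on the middle of its own pad, the one in the colour of its cap. Leave the other hub, the beaker and the screwdriver where they are.

Things in the scene. Friction and masses are not known exactly. Their poses are not given: they have to be found in the camera images.
- jar_orange: Amber jar with an orange cap, upright, 52 mm diameter, 90 mm tall, 0.22 kg; grip it round the body (up to 65 mm from its foot). Origin: centre of its underside, z up. Starts near the centre of pad_orange, right in front (dock -x side) of one of the hubs, with about 8 mm between them.
- jar_green: White jar with a green cap, otherwise the same: 52 mm diameter, 90 mm tall. Origin: centre of its underside, z up. Starts near the centre of pad_green, right in front of the other hub.
- hub_opposite: Aluminium hub, the one wanted: round collar, 56 mm outside diameter, 30 mm tall, 0.14 kg, lying flat. Through bore 28 mm with two keyways OPPOSITE each other (along its own +x and -x), 16 mm wide, to 23 mm from the axis, a red mark on the rim at each. Origin: centre of its underside, z up. Stands on the dock plate (6 mm above the bench) close behind either jar, turned any way.
- hub_square: Aluminium hub, the wrong one: same size and colour, but its two keyways are at a RIGHT ANGLE (along its own +x and +y; red rim marks there too), so it cannot go down over the keys. Origin: centre of its underside. Stands behind the other jar, hub centres about 100 mm apart; to be left there.
- drive: Spinner drive, fixed: blue box 120x120x40 mm with a dark round seat, its face 46 mm above the origin. From it rises a steel shaft 16 mm thick, 37 mm tall, tip tapered, with two yellow keys along the body's +x and -x: 6 mm wide, out to 18 mm from the axis, 20 mm tall. A seated hub lies on the seat, its x along the drive's x, either way round. Origin: on the shaft axis, at bench height, z up.
- tray: Yellow side tray, fixed: 240 mm (its x) x 130 mm (its y), 12 mm tall, walls and floor 4 mm thick; it has room for both jars side by side along x. Origin: centre of its underside, on the bench.
- pad_orange: Orange pad fixed on the dock, home of the orange-capped jar: disc 62 mm across, 2 mm thick, with a tab to its -x. Origin: centre of the disc's underside, 6 mm above the bench. Its axes are the dock's: pads 100 mm apart along y, hubs about 62 mm beyond them along +x. The dock is a grey plate 190x240 mm with a blue rim, 14 mm high, at back and sides.
- pad_green: Green pad, fixed on the dock plate, the same as the orange one; the home of the green-capped jar. Origin: centre of the disc's underside.
- beaker: Clear empty beaker, 68 mm diameter at the rim, 80 mm tall, standing at the far side of the bench. Not to be disturbed. Origin: centre of its underside.
- screwdriver: Red-handled screwdriver lying at the far side of the bench, 200 mm long along its x. Not to be disturbed. Origin: underside of its middle.
Mind the look-alikes: they are no part of the job. There is more than one size of the jar_orange; the job needs the middle-sized.

How it is judged:
By the outcome, as a careful person would: the job done as asked, in the order asked, and still so for the second after the job is handed in, with the robot touching nothing.
It also fails if it takes over 144 s, if anything falls off the work surface, if the arm or the gripper's body presses on something with over 40 N, if the wrist force passes 120 N, or if a joint passes its speed limit or range.

## Working session

There is one attempt and no reset: what is moved stays moved. The work goes in short steps, Python scripts to look and compute and a tool call to move; the robot and the scene stay as the last step left them, time stands still between calls to the robot, and variables do not carry over. Pictures are saved under pics/ and viewed, at most 14 in all, crops included, and the job is handed in when it is done.

Besides the shell and the picture viewer there is one more tool, called by a JSON object that holds its "method" and its "body", one argument or row to a line. play_rows: Moves the arm, as the interface text tells. Its arguments: {"type":"object","properties":{"increments":{"type":"string"},"grip_force":{"type":"number"}},"required":["increments"]}

```bash
ls; mkdir -p pics; python3 - <<'E'
from bench import *
import cv2
s=read_state();print({k:(v if not hasattr(v,'tolist') else v.tolist()) for k,v in s.items()})
for n in("side","top","wrist"):
    c=camera(n);cv2.imwrite(f"pics/{n}0.png",c["color"][:,:,::-1])
    print(n,{k:(v if not hasattr(v,'tolist') else v.tolist()) for k,v in c.items() if k!="color"})
E
```

```text
pics
{'time': 0.0, 'joint_positions': [-1.2065690268346416, 0.3328975223177194, -0.06471975050728461, 1.4609398516832743, 0.02160326770033396, 1.3499095253758473, -0.08849980428244397], 'joint_vel': [-0.0003503734839992035, -0.0008125632475022239, -0.0009505540252578164, 0.0013585592631682553, -0.0007468115298268093, -0.0015480915798759699, 0.0009817322868565382], 'joint_torque': [0.00019754463664867217, -62.32383728027344, 0.025322272558696568, -38.99243116378784, -0.06109629990532994, 0.039287719409912825, 0.00012454618627089076], 'ee_pos': [0.23561767331844735, 0.5784217152743701, 0.1957387073032784], 'eef_rot': [0.19219006202238745, 0.9813574518482148, -0.0007211086559441535, -0.00010846251016933545], 'ft_force': [-0.5295488815470136, -0.5985965898745887, 0.7311989515721253], 'torque': [0.032399865796643515, -0.06475393517593081, 0.01942873345556858], 'grip_force': 0.0, 'width': 0.08716240902523294}
side {'fx': 432.2452167286874, 'fy': 432.2452167286874, 'cx': 286.1330657486129, 'cy': 212.22954365110786, 'camera_from_world': [[0.7801489263386646, -0.6255723837769219, -0.005181253
[... 346 characters left out ...]
d': [[0.024061355464150017, -0.99927814174972, 0.029398071270995252, -0.03172026688778294], [-0.9967401969768911, -0.026244650500972362, -0.07629022250950893, 0.5415472986920395], [0.07700669388888468, -0.027466593187152086, -0.9966521737070536, 1.000281182937391], [0.0, 0.0, 0.0, 1.0]]}
wrist {'fx': 325.19226210127806, 'fy': 325.19226210127806, 'cx': 281.67342157398906, 'cy': 213.31810627443832, 'mount': [[-0.000370590276598619, -0.9564472558341244, -0.29190496650488235, 0.0799874540796905], [0.9999999198299422, -0.0003987225005131748, 3.688458848706152e-05, 0.0005269204406578298], [-0.00015166724159800633, -0.291904929433775, 0.9564473269183761, -0.1875775474383365], [0.0, 0.0, 0.0, 1.0]]}
```

View pics/side0.png

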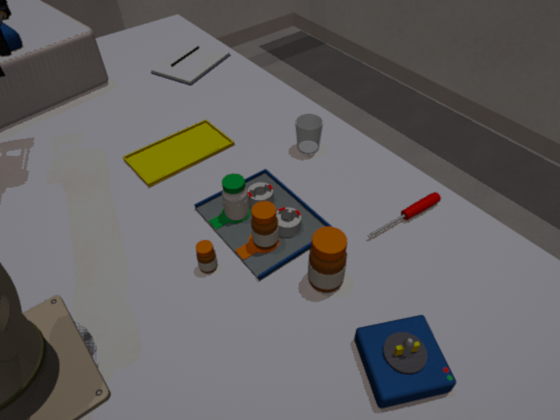

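View pics/top0.png

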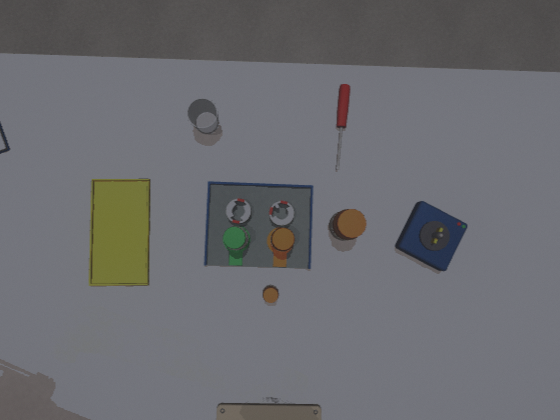

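Orange-capped jars (side view): small (206,257), middle (264,228) on the orange pad in the dock, large (327,260). The middle one fits: it stands on the orange pad in front of a hub. Next I confirm it and the hubs in enlarged crops.

```bash
python3 - <<'E'
import cv2,numpy as np
t=cv2.imread("pics/top0.png");s=cv2.imread("pics/side0.png")
def crop(im,x,y,w,h,k): return cv2.convertScaleAbs(cv2.resize(im[y:y+h,x:x+w],None,fx=k,fy=k,interpolation=cv2.INTER_CUBIC),alpha=1.3)
cv2.imwrite("pics/c_top.png",crop(t,200,178,120,96,6))
cv2.imwrite("pics/c_side.png",crop(s,190,165,150,112,5))
a=crop(t,390,195,80,80,5);b=crop(s,350,310,110,100,4)
cv2.imwrite("pics/c_drive.png",np.hstack([a,cv2.copyMakeBorder(b,0,0,0,400-b.shape[1] if b.shape[1]<400 else 0,cv2.BORDER_CONSTANT)[:400,:400]]))
E
```

```text
(no output)
```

View pics/c_top.png

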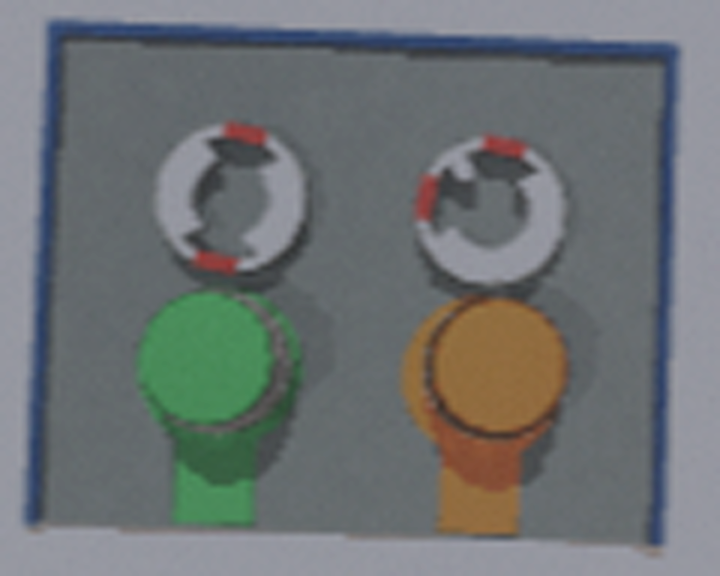

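View pics/c_side.png

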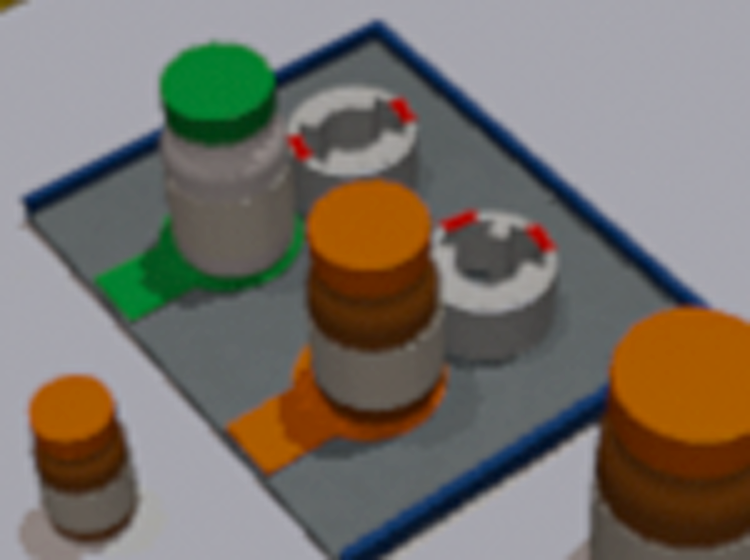

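View pics/c_drive.png

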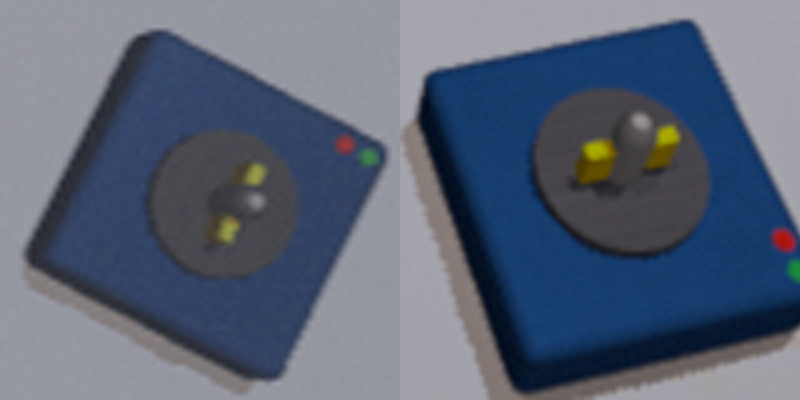

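The top crop (6x) shows opposite red marks at (245,132)/(216,262) on the hub behind the green jar, so that is hub_opposite. The hub behind the orange jar has marks at a right angle (505,145)/(427,198). The jar on the orange pad is the middle one. The drive keys in the left half of the crop are at (257,173) and (228,231).

```bash
cat > h.py <<'E'
from bench import *
import numpy as np,cv2
from scipy.spatial.transform import Rotation as R
def ray(c,px,T=None):
    u=(px[0]-c["cx"])/c["fx"];v=(px[1]-c["cy"])/c["fy"]
    if "mount" in c:
        r=np.hypot(u,v);d=np.array([*(np.array([u,v])*np.sin(r)/max(r,1e-9)),np.cos(r)]);M=T@np.array(c["mount"])
    else: d=np.array([u,v,1.]);M=np.linalg.inv(np.array(c["camera_from_world"]))
    d=M[:3,:3]@d;return M[:3,3],d/np.linalg.norm(d)
def tri(rs):
    A=sum(np.eye(3)-np.outer(d,d) for o,d in rs);b=sum((np.eye(3)-np.outer(d,d))@o for o,d in rs)
    p=np.linalg.solve(A,b);return p,[round(float(np.linalg.norm(np.cross(p-o,d)))*1e3,1) for o,d in rs]
def atz(r,z): o,d=r;return o+d*(z-o[2])/d[2]
def pose():
    s=read_state();T=np.eye(4);T[:3,:3]=R.from_quat(s["eef_rot"]).as_matrix();T[:3,3]=s["ee_pos"];return T
def go(p,yaw=None):  # yaw: world angle of tool y; shift/turn in tool axes for tool pointing straight down
    T=pose();d=T[:3,:3].T@(np.array(p)-T[:3,3])
    out=np.round(d,4).tolist()
    if yaw is not None:
        y=np.array([np.cos(yaw),np.sin(yaw),0]);z=np.array([0,0,-1.]);Rt=np.c_[np.cross(y,z),y,z]
        Rt2=Rt@np.diag([-1,-1,1]);rv=[R.from_matrix(T[:3,:3].T@q).as_rotvec() for q in(Rt,Rt2)]
        out=[np.round(min(rv,key=np.linalg.norm),4).tolist(),out]
    return out
E
python3 - <<'E'
from h import *
t=camera("top");s=camera("side")
ct=lambda x,y:(200+(x+.5)/6-.5,178+(y+.5)/6-.5); cs=lambda x,y:(190+(x+.5)/5-.5,165+(y+.5)/5-.5)
dt=lambda x,y:(390+(x+.5)/5-.5,195+(y+.5)/5-.5); ds=lambda x,y:(350+(x-400+.5)/4-.5,310+(y+.5)/4-.5)
P={"green cap":(ct(205,358),cs(218,80),.098),"orange cap":(ct(500,367),cs(370,222),.098),"hub":(ct(231,198),cs(353,131),.036),
"hubmark1":(ct(245,134),cs(401,110),.036),"hubmark2":(ct(216,262),cs(299,147),.036),"hubsq":(ct(492,210),cs(497,247),.036),
"seat":(dt(223,203),ds(622,172),.046),"keyA":(dt(257,173),ds(668,132),.066),"keyB":(dt(228,231),ds(599,149),.066),
"rimTL":(ct(50,22),cs(377,25),.014),"rimBL":(ct(28,525),cs(27,205),.014),"tabG":(ct(214,525),None,.007),"tabO":(ct(479,533),None,.007),"rimTR":(ct(678,47),None,.014),"rimBR":(ct(658,545),None,.014),
"tray1":((92,181),(208,124),.012),"tray2":((150,180),(235,145),.012),"tray3":((150,285),(153,180),.012),"tray4":((90,286),(125,154),.012),
"bigjar":((350,224),None,.12),"beaker":((203,112),None,.08)}
for k,(a,b,z) in P.items():
    if b: p,e=tri([ray(t,a),ray(s,b)]);print(k,np.round(p,4),e[0],"| top@z",np.round(atz(ray(t,a),z)[:2],4),"side@z",np.round(atz(ray(s,b),z)[:2],4))
    else: print(k,"top@z",np.round(atz(ray(t,a),z)[:2],4))
E
```

```text
green cap [0.4815 0.0812 0.0967] 0.8 | top@z [0.4821 0.0807] side@z [0.4801 0.0804]
orange cap [ 0.4807 -0.0207  0.0985] 0.9 | top@z [ 0.4815 -0.0212] side@z [ 0.4802 -0.0198]
hub [0.5419 0.0783 0.0347] 0.9 | top@z [0.5426 0.0777] side@z [0.5404 0.0776]
hubmark1 [0.5652 0.074  0.0364] 1.5 | top@z [0.5665 0.0733] side@z [0.5642 0.0751]
hubmark2 [0.5177 0.0831 0.0364] 1.3 | top@z [0.5188 0.0825] side@z [0.5168 0.0841]
hubsq [ 0.5406 -0.019   0.0433] 0.5 | top@z [ 0.5407 -0.0189] side@z [ 0.5454 -0.0139]
seat [ 0.4979 -0.3586  0.0416] 1.3 | top@z [ 0.4986 -0.3579] side@z [ 0.4945 -0.3587]
keyA [ 0.5103 -0.364   0.0672] 1.3 | top@z [ 0.5113 -0.3654] side@z [ 0.5098 -0.363 ]
keyB [ 0.4851 -0.3518  0.0662] 1.0 | top@z [ 0.4858 -0.3526] side@z [ 0.4844 -0.3512]
rimTL [0.6088 0.1512 0.0089] 1.6 | top@z [0.6094 0.1497] side@z [0.6041 0.1471]
rimBL [0.4195 0.1516 0.0098] 0.2 | top@z [0.4199 0.151 ] side@z [0.4178 0.1478]
tabG top@z [0.4212 0.0822]
tabO top@z [ 0.4205 -0.0178]
rimTR top@z [ 0.6066 -0.089 ]
rimBR top@z [ 0.4178 -0.085 ]
tray1 [ 0.6085  0.4169 -0.008 ] 3.4 | top@z [0.6029 0.4108] side@z [0.5983 0.3887]
tray2 [ 0.6108  0.2839 -0.    ] 0.3 | top@z [0.6089 0.2809] side@z [0.6032 0.2701]
tray3 [0.3776 0.2642 0.0284] 3.6 | top@z [0.3729 0.27  ] side@z [0.3859 0.2809]
tray4 [0.371  0.3971 0.0222] 2.4 | top@z [0.3679 0.4021] side@z [0.3761 0.4092]
bigjar top@z [ 0.5146 -0.1568]
beaker top@z [0.7498 0.1567]
```

```bash
python3 -c "
from h import *
print(go([.481,.081,.16],np.pi/2))"
```

```text
[[-0.0006, -0.0001, -0.3868], [-0.4149, -0.3684, 0.0364]]
```

{"method": "play_rows", "body": {
  "increments": "0 0 -0.1 -0.05 -0.045 0 1;0 0 -0.2 -0.09 -0.08 0 1;0 0 -0.3 -0.13 -0.115 0 1;0 0 -0.387 -0.17 -0.15 0 1;0 0 -0.387 -0.205 -0.182 0 1;0 0 -0.387 -0.24 -0.213 0 1;0 0 -0.387 -0.275 -0.245 0 1;0 0 -0.387 -0.275 -0.245 0 1"
}}

```text
time: 1.05
ee_pos: [0.4001, 0.2434, 0.1968]
eef_rot: [0.003, 1.0, -0.0, 0.0]
ft_force: [0.2, 0.7, 0.1]
width: 0.0867
grip_force: 0.0
```

```bash
python3 -c "
from h import *
print(pose().round(4),go([.481,.081,.16],np.pi/2))"
```

```text
[[-1.000e+00  5.800e-03  8.000e-04  4.001e-01]
 [ 5.800e-03  1.000e+00 -3.000e-04  2.434e-01]
 [-8.000e-04 -3.000e-04 -1.000e+00  1.968e-01]
 [ 0.000e+00  0.000e+00  0.000e+00  1.000e+00]] [[-0.0003, 0.0008, -0.0058], [-0.0818, -0.1619, 0.0369]]
```

{"method": "play_rows", "body": {
  "increments": "0 0 -0.006 -0.02 -0.04 0 1;0 0 -0.006 -0.04 -0.08 0 1;0 0 -0.006 -0.06 -0.12 0 1;0 0 -0.006 -0.082 -0.162 0 1;0 0 -0.006 -0.082 -0.162 0.02 1;0 0 -0.006 -0.082 -0.162 0.04 1;0 0 -0.006 -0.082 -0.162 0.04 1;0 0 -0.006 -0.082 -0.162 0.04 1"
}}

```text
time: 1.85
ee_pos: [0.4799, 0.0864, 0.1569]
eef_rot: [-0.003, 1.0, -0.0, -0.0]
ft_force: [0.2, -0.5, -0.2]
width: 0.0869
grip_force: 0.0
```

```bash
python3 - <<'E'
from h import *
T=pose();c=camera("wrist");cv2.imwrite("pics/w1.png",c["color"][:,:,::-1]);np.save("w1.npy",T)
print(T[:3,3],go([.481,.081,.042],np.pi/2))
E
```

```text
[0.47993638 0.08636615 0.15688769] [[0.0004, 0.0008, 0.0067], [-0.0005, -0.0056, 0.1155]]
```

View pics/w1.png

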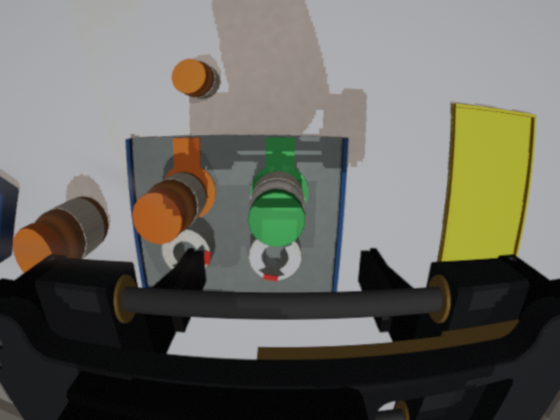

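The wrist view shows green cap centre at (277,218), orange cap at (165,217), and the tray on the right.

```bash
python3 - <<'E'
from h import *
c=camera("wrist");T=pose();print(T[:3,3],atz(ray(c,(277,219),T),.098),atz(ray(c,(165,217),T),.098),atz(ray(c,(275,257),T),.036))
E
```

```text
[0.4805665  0.08665004 0.15765639] [0.48107142 0.08328324 0.098     ] [ 0.48010959 -0.01025655  0.098     ] [0.54304894 0.08049432 0.036     ]
```

{"method": "play_rows", "body": {
  "increments": "0 0 0.006 0 -0.005 0.02 1;0 0 0.006 0 -0.005 0.05 1;0 0 0.006 0 -0.005 0.08 1;0 0 0.006 0 -0.005 0.1 1;0 0 0.006 0 -0.005 0.115 1;0 0 0.006 0 -0.005 0.115 1;0 0 0.006 0 -0.005 0.115 0.5;0 0 0.006 0 -0.005 0.115 0.3",
  "grip_force": 25
}}

```text
time: 2.75
ee_pos: [0.481, 0.0816, 0.0429]
eef_rot: [-0.0, 1.0, 0.0, 0.001]
ft_force: [0.3, -0.2, 0.5]
width: 0.0778
grip_force: 0.0
```

{"method": "play_rows", "body": {
  "increments": "0 0 0 0 0 0 0.3;0 0 0 0 0 0 0.3;0 0 0 0 0 0 0.3;0 0 0 0 0 0 0.3"
}}

```text
time: 3.15
ee_pos: [0.4802, 0.0815, 0.0417]
eef_rot: [-0.0, 1.0, 0.0, 0.0]
ft_force: [0.5, 1.1, -0.8]
width: 0.0481
grip_force: 24.7
```

{"method": "play_rows", "body": {
  "increments": "0 0 0 0 0 -0.01 0.3;0 0 0 0 0 -0.03 0.3;0 0 0 0 0 -0.06 0.3;0 0 0 0 0 -0.09 0.3;0 0 0 -0.01 0.03 -0.11 0.3;0 0 0 -0.02 0.07 -0.12 0.3;0 0 0 -0.03 0.11 -0.12 0.3;0 0 0 -0.04 0.15 -0.12 0.3"
}}

```text
time: 3.95
ee_pos: [0.5204, 0.2327, 0.1626]
eef_rot: [0.0, 1.0, 0.0, 0.0]
ft_force: [-0.3, -0.2, -2.3]
width: 0.0479
grip_force: 24.6
```

{"method": "play_rows", "body": {
  "increments": "0 0 0 -0.01 0.04 0 0.3;0 0 0 -0.02 0.08 0 0.3;0 0 0 -0.024 0.1 0 0.3;0 0 0 -0.024 0.11 0.01 0.3;0 0 0 -0.024 0.11 0.04 0.3;0 0 0 -0.024 0.11 0.07 0.3;0 0 0 -0.024 0.11 0.09 0.3;0 0 0 -0.024 0.11 0.09 0.3"
}}

```text
time: 4.75
ee_pos: [0.542, 0.3386, 0.0681]
eef_rot: [0.0, 1.0, -0.002, -0.002]
ft_force: [-0.3, 0.2, -2.1]
width: 0.048
grip_force: 24.6
```

```bash
python3 -c "
from h import *
print(pose()[:3,3],go([.545,.341,.038],np.pi/2),read_state()['width'],read_state()['grip_force'])"
```

```text
[0.54201908 0.33856915 0.06805366] [[-0.0044, -0.0048, -0.001], [-0.0031, 0.0026, 0.03]] 0.04799566310981187 24.588357658940367
```

{"method": "play_rows", "body": {
  "increments": "0 0 0 0 0 0 0.3;0 0 0 0 0 0.01 0.3;0 0 0 0 0 0.02 0.3;0 0 0 0 0 0.026 0.3;0 0 0 0 0 0.028 0.3;0 0 0 0 0 0.03 0.3;0 0 0 0 0 0.03 0.3;0 0 0 0 0 0.03 0.3"
}}

```text
time: 5.55
ee_pos: [0.5442, 0.3414, 0.0418]
eef_rot: [-0.0, 1.0, 0.0, 0.0]
ft_force: [-0.7, -0.7, -1.5]
width: 0.048
grip_force: 24.6
```

Force is still the jar's weight; down 4 mm more, slowly.

{"method": "play_rows", "body": {
  "increments": "0 0 0 0 0 0.002 0.3;0 0 0 0 0 0.003 0.3;0 0 0 0 0 0.004 0.3;0 0 0 0 0 0.004 0.3"
}}

```text
time: 5.95
ee_pos: [0.5441, 0.3414, 0.0378]
eef_rot: [-0.0, 1.0, 0.0, 0.0]
ft_force: [-1.0, 0.1, 0.9]
width: 0.0479
grip_force: 24.8
```

{"method": "play_rows", "body": {
  "increments": "0 0 0 0 0 0 0.6;0 0 0 0 0 0 1;0 0 0 0 0 0 1;0 0 0 0 0 0 1;0 0 0 0 0 -0.03 1;0 0 0 0 0 -0.07 1;0 0 0 0.01 -0.03 -0.11 1;0 0 0 0.02 -0.07 -0.13 1"
}}

```text
time: 6.75
ee_pos: [0.5245, 0.273, 0.1708]
eef_rot: [-0.002, 1.0, 0.001, 0.002]
ft_force: [1.5, -0.0, 0.8]
width: 0.0866
grip_force: 0.0
```

{"method": "play_rows", "body": {
  "increments": "0 0 0 0.006 -0.045 0 1;0 0 0 0.012 -0.09 0 1;0 0 0 0.018 -0.135 0 1;0 0 0 0.024 -0.18 0 1;0 0 0 0.03 -0.225 0 1;0 0 0 0.044 -0.27 0 1;0 0 0 0.044 -0.292 0 1;0 0 0 0.044 -0.292 0 1"
}}

```text
time: 7.55
ee_pos: [0.4798, -0.0244, 0.168]
eef_rot: [0.003, 1.0, 0.0, 0.001]
ft_force: [0.2, 0.8, 0.4]
width: 0.0869
grip_force: 0.0
```

{"method": "play_rows", "body": {
  "increments": "0 0 0 0 0 0 1;0 0 0 0 0 0 1"
}}

```text
time: 7.75
ee_pos: [0.4802, -0.0195, 0.1675]
eef_rot: [-0.001, 1.0, 0.0, -0.0]
ft_force: [0.5, -0.8, -0.6]
width: 0.087
grip_force: 0.0
```

```bash
python3 - <<'E'
from h import *
T=pose();c=camera("wrist");np.save("w2.npy",T);cv2.imwrite("pics/w2.png",c["color"][:,:,::-1]);print(T[:3,3],go([.4805,-.0205,.042],np.pi/2))
E
```

```text
[ 0.48024592 -0.0194613   0.16747994] [[0.0001, -0.0001, 0.0022], [-0.0003, -0.0011, 0.1254]]
```

View pics/w2.png

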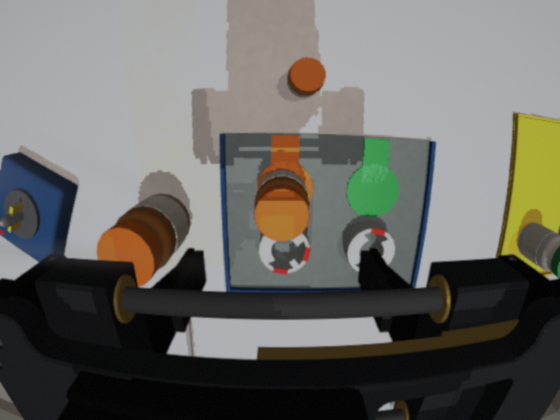

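The green pad is clear at (373,190), and the green jar stands upright in the tray. I turn the tool 30° so the gripper body stays away from the large jar.

{"method": "play_rows", "body": {
  "increments": "0 0 0.13 0 -0.001 0 1;0 0 0.26 0 -0.001 0 1;0 0 0.39 0 -0.001 0 1;0 0 0.52 0 -0.001 0.02 1;0 0 0.52 0 -0.001 0.05 1;0 0 0.52 0 -0.001 0.08 1;0 0 0.52 0 -0.001 0.105 1;0 0 0.52 0 -0.001 0.123 1"
}}

```text
time: 8.6
ee_pos: [0.4794, -0.0207, 0.0427]
eef_rot: [0.256, 0.967, -0.0, -0.001]
ft_force: [0.4, 1.0, -0.4]
width: 0.087
grip_force: 0.0
```

{"method": "play_rows", "body": {
  "increments": "0 0 0 0 0 0 1;0 0 0 0 0 0 0.3;0 0 0 0 0 0 0.3;0 0 0 0 0 0 0.3;0 0 0 0 0 0 0.3;0 0 0 0 0 0 0.3"
}}

```text
time: 9.2
ee_pos: [0.4804, -0.0217, 0.045]
eef_rot: [0.257, 0.966, 0.0, 0.0]
ft_force: [-0.4, -0.2, -0.3]
width: 0.0551
grip_force: 0.0
```

{"method": "play_rows", "body": {
  "increments": "0 0 0 0 0 0 0.3;0 0 0 0 0 0 0.3;0 0 0 0 0 0 0.3;0 0 0 0 0 -0.02 0.3;0 0 0 0 0 -0.06 0.3;0 0 0 0 0 -0.1 0.3;0 0 0 0 0 -0.125 0.3;0 0 0 0 0 -0.125 0.3"
}}

```text
time: 10.0
ee_pos: [0.4815, -0.022, 0.1723]
eef_rot: [0.257, 0.966, 0.001, 0.002]
ft_force: [0.2, 0.0, -2.7]
width: 0.0461
grip_force: 24.7
```

```bash
python3 -c "
from h import *
print(pose()[:3,3],go([.433,.338,.168],np.pi/2),read_state()['width'],read_state()['grip_force'])
c=camera('wrist');T=np.load('w2.npy');print('green pad',atz(ray(c,(373,190),T),.008),'hub',atz(ray(c,(372,250),T),.036),'keys',[atz(ray(c,p,T),.066) for p in ((18,207),(12,233))])
"
```

```text
[ 0.48154309 -0.02202384  0.17227995] [[0.0019, 0.0041, -0.5202], [0.2211, 0.2883, 0.0044]] 0.046063002457019143 24.722760189761175
green pad [0.4785529  0.08373254 0.008     ] hub [0.53945369 0.08032349 0.036     ] keys [array([ 0.4809605 , -0.33432428,  0.066     ]), array([ 0.51473963, -0.35744075,  0.066     ])]
```

{"method": "play_rows", "body": {
  "increments": "0 0 -0.1 0.025 0.033 0 0.3;0 0 -0.2 0.05 0.066 0 0.3;0 0 -0.3 0.075 0.098 0 0.3;0 0 -0.4 0.1 0.13 0 0.3;0 0 -0.52 0.125 0.163 0 0.3;0 0 -0.52 0.152 0.198 0 0.3;0 0 -0.52 0.18 0.235 0 0.3;0 0 -0.52 0.205 0.268 0 0.3"
}}

```text
time: 10.85
ee_pos: [0.4335, 0.3139, 0.1669]
eef_rot: [-0.0, 1.0, -0.001, -0.002]
ft_force: [1.3, 0.2, -3.1]
width: 0.0461
grip_force: 24.4
```

{"method": "play_rows", "body": {
  "increments": "0 0 0 0 0 0 0.3;0 0 0 0 0 0 0.3"
}}

```text
time: 11.05
ee_pos: [0.434, 0.3125, 0.1668]
eef_rot: [-0.001, 1.0, -0.002, -0.002]
ft_force: [0.2, -1.7, -3.7]
width: 0.0461
grip_force: 24.5
```

```bash
python3 -c "
from h import *
print(pose()[:3,3],go([.433,.338,.041],np.pi/2))"
```

```text
[0.43395299 0.31250308 0.16683928] [[-0.0032, -0.0031, 0.0022], [0.0005, 0.0259, 0.1258]]
```

{"method": "play_rows", "body": {
  "increments": "0 0 0 0 0.013 0 0.3;0 0 0 0 0.025 0.03 0.3;0 0 0 0 0.025 0.06 0.3;0 0 0 0 0.025 0.09 0.3;0 0 0 0 0.025 0.11 0.3;0 0 0 0 0.025 0.118 0.3;0 0 0 0 0.025 0.121 0.3;0 0 0 0 0.025 0.121 0.3"
}}

```text
time: 11.85
ee_pos: [0.4357, 0.3377, 0.049]
eef_rot: [0.0, 1.0, 0.0, 0.0]
ft_force: [-0.2, 0.7, -2.8]
width: 0.0459
grip_force: 24.5
```

{"method": "play_rows", "body": {
  "increments": "0 0 0 0 0 0.001 0.3;0 0 0 0 0 0.002 0.3;0 0 0 0 0 0.003 0.3;0 0 0 0 0 0.004 0.3;0 0 0 0 0 0.004 0.3"
}}

```text
time: 12.35
ee_pos: [0.4352, 0.3377, 0.0445]
eef_rot: [-0.0, 1.0, 0.0, -0.0]
ft_force: [-0.2, -0.1, -3.4]
width: 0.0461
grip_force: 24.5
```

{"method": "play_rows", "body": {
  "increments": "0 0 0 0 0 0.001 0.3;0 0 0 0 0 0.002 0.3;0 0 0 0 0 0.003 0.3;0 0 0 0 0 0.004 0.3;0 0 0 0 0 0.004 0.3"
}}

```text
time: 12.85
ee_pos: [0.4356, 0.3378, 0.041]
eef_rot: [-0.0, 1.0, 0.0, 0.0]
ft_force: [-1.0, -0.9, 3.2]
width: 0.046
grip_force: 24.7
```

{"method": "play_rows", "body": {
  "increments": "0 0 0 0 0 0 0.6;0 0 0 0 0 0 1;0 0 0 0 0 0 1;0 0 0 0 0 0 1;0 0 0 0 0 -0.03 1;0 0 0 0 0 -0.07 1;0 0 0 0 0 -0.11 1;0 0 0 -0.01 -0.03 -0.14 1"
}}

```text
time: 13.65
ee_pos: [0.4439, 0.3115, 0.183]
eef_rot: [-0.003, 1.0, 0.001, 0.0]
ft_force: [0.6, 0.2, 0.4]
width: 0.0864
grip_force: 0.0
```

{"method": "play_rows", "body": {
  "increments": "0 0 0 -0.01 -0.04 -0.01 1;0 0 0 -0.02 -0.08 -0.02 1;0 0 0 -0.03 -0.12 -0.03 1;0 0 0 -0.04 -0.16 -0.04 1;0 0 0 -0.05 -0.2 -0.05 1;0 0 0 -0.06 -0.24 -0.06 1;0 0 0 -0.075 -0.275 -0.07 1;0 0 0 -0.075 -0.275 -0.07 1"
}}

```text
time: 14.45
ee_pos: [0.522, 0.0268, 0.2521]
eef_rot: [0.004, 1.0, -0.001, 0.002]
ft_force: [0.2, -0.0, -0.8]
width: 0.0867
grip_force: 0.0
```

{"method": "play_rows", "body": {
  "increments": "0 0 0 0 0 0 1;0 0 0 0 0 0 1;0 0 0 0 0 0 1"
}}

```text
time: 14.75
ee_pos: [0.5199, 0.0341, 0.2501]
eef_rot: [-0.001, 1.0, 0.0, -0.0]
ft_force: [-0.3, 0.1, 0.4]
width: 0.0872
grip_force: 0.0
```

```bash
python3 - <<'E'
from h import *
T=pose();c=camera("wrist");np.save("w3.npy",T);cv2.imwrite("pics/w3.png",cv2.resize(c["color"][90:330,100:420,::-1],None,fx=2.5,fy=2.5,interpolation=cv2.INTER_CUBIC));print(T[:3,3])
E
```

```text
[0.51991567 0.03406035 0.25011999]
```

View pics/w3.png

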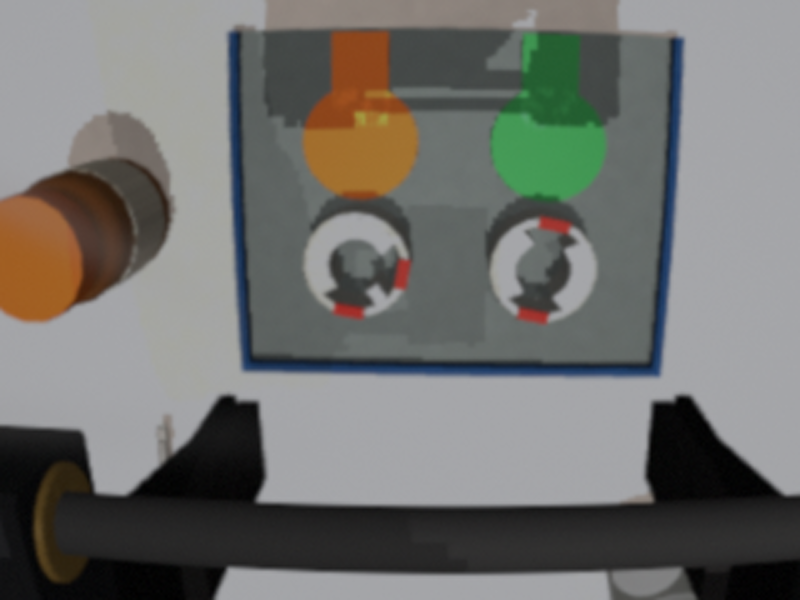

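Crop w3 (2.5x): orange disc centre (360,142), green disc (549,143). Wanted hub centre (543,268) with marks at (555,224) and (533,315).

```bash
python3 - <<'E'
from h import *
c=camera("wrist");T=np.load("w3.npy");w=lambda x,y:(100+(x+.5)/2.5-.5,90+(y+.5)/2.5-.5)
for n,p,z in(("O",(360,142),.008),("G",(549,143),.008),("hub",(543,268),.036),("m1",(555,224),.036),("m2",(533,315),.036)):print(n,atz(ray(c,w(*p),T),z)[:2].round(4))
t=camera("top");cv2.imwrite("pics/t2.png",t["color"][:,:,::-1])
s=camera("side");hs={}
for nm,k in(("top",t),("side",s)):
    h=cv2.cvtColor(k["color"],cv2.COLOR_RGB2HSV)
    for n,lo,hi in(("O",(5,150,60),(20,255,255)),("G",(50,100,50),(75,255,255))):
        m=cv2.inRange(h,lo,hi);N,l,st,ce=cv2.connectedComponentsWithStats(m)
        for i in range(1,N):
            if st[i][4]>60:
                mm=np.uint8(l==i);d=cv2.distanceTransform(mm,cv2.DIST_L2,5)
                print(nm,n,st[i].tolist(),ce[i].round(1),atz(ray(k,ce[i]),.008)[:2].round(4))
E
```

```text
O [ 0.4787 -0.0159]
G [0.4791 0.0842]
hub [0.5405 0.0795]
m1 [0.5176 0.085 ]
m2 [0.5657 0.0751]
top O [98, 246, 23, 22, 356] [108.7 256.4] [0.434  0.3659]
top G [99, 193, 22, 22, 372] [109.8 203.8] [0.5526 0.3697]
side O [143, 126, 24, 23, 381] [153.9 136.8] [0.4644 0.4334]
side O [311, 226, 36, 43, 1182] [328.9 246.5] [ 0.5678 -0.1113]
side O [235, 229, 44, 31, 774] [258.8 243.2] [ 0.4652 -0.0175]
side O [196, 240, 19, 21, 295] [204.4 249.8] [0.3723 0.0361]
side G [185, 108, 19, 13, 179] [194.  113.8] [0.5964 0.4585]
side G [209, 202, 42, 27, 652] [231.5 214.4] [0.4667 0.0822]
```

{"method": "play_rows", "body": {
  "increments": "0 0 0.1 -0.01 0.025 0.03 1;0 0 0.195 -0.021 0.045 0.06 1;0 0 0.195 -0.021 0.045 0.1 1;0 0 0.195 -0.021 0.045 0.14 1;0 0 0.195 -0.021 0.045 0.17 1;0 0 0.195 -0.021 0.045 0.18 1;0 0 0.195 -0.021 0.045 0.18 1;0 0 0.195 -0.021 0.045 0.18 1"
}}

```text
time: 15.75
ee_pos: [0.5424, 0.0779, 0.0721]
eef_rot: [0.097, 0.995, 0.0, 0.001]
ft_force: [0.1, 0.2, 0.2]
width: 0.0872
grip_force: 0.0
```

```bash
python3 -c "
from h import *
print(pose()[:3,3],go([.541,.079,.011],np.pi/2-.195))"
```

```text
[0.54236441 0.07792226 0.07208974] [[0.001, 0.0018, 0.0002], [0.0017, 0.0007, 0.0611]]
```

{"method": "play_rows", "body": {
  "increments": "0 0 0 0.001 0.001 0.02 1;0 0 0 0.001 0.001 0.04 1;0 0 0 0.001 0.001 0.05 1;0 0 0 0.001 0.001 0.057 1;0 0 0 0.001 0.001 0.059 1;0 0 0 0.001 0.001 0.059 1;0 0 0 0.001 0.001 0.059 0.3;0 0 0 0.001 0.001 0.059 0.3"
}}

```text
time: 16.55
ee_pos: [0.541, 0.079, 0.0122]
eef_rot: [0.097, 0.995, 0.0, 0.0]
ft_force: [-0.0, -0.2, 0.7]
width: 0.078
grip_force: 0.0
```

{"method": "play_rows", "body": {
  "increments": "0 0 0 0 0 0 0.3;0 0 0 0 0 0 0.3;0 0 0 0 0 0 0.3;0 0 0 0 0 0 0.3"
}}

```text
time: 16.95
ee_pos: [0.5405, 0.0789, 0.0115]
eef_rot: [0.097, 0.995, 0.0, -0.0]
ft_force: [-0.1, -0.3, -0.4]
width: 0.0467
grip_force: 0.0
```

```bash
python3 - <<'E'
from h import *
print(read_state()["width"],read_state()["grip_force"])
c=camera("wrist");s=camera("side")
a=cv2.resize(c["color"][200:320,200:360,::-1],(400,300),interpolation=cv2.INTER_CUBIC);b=cv2.resize(s["color"][130:280,180:380,::-1],(400,300),interpolation=cv2.INTER_CUBIC)
cv2.imwrite("pics/g1.png",cv2.convertScaleAbs(np.hstack([a,b]),alpha=1.4))
E
```

```text
0.04673009706722539 0.0
```

View pics/g1.png

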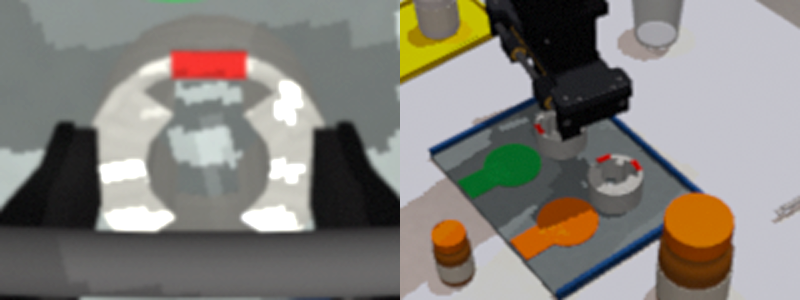

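The fingers straddle the hub and the mark is centred. I keep closing.

{"method": "play_rows", "body": {
  "increments": "0 0 0 0 0 0 0.2;0 0 0 0 0 0 0.2;0 0 0 0 0 0 0.2;0 0 0 0 0 0 0.2;0 0 0 0 0 0 0.2",
  "grip_force": 30
}}

```text
time: 17.55
ee_pos: [0.5405, 0.0789, 0.0115]
eef_rot: [0.097, 0.995, 0.0, -0.0]
ft_force: [-0.3, 0.8, 0.2]
width: 0.0178
grip_force: 0.0
```

```bash
python3 - <<'E'
from h import *
s0=read_state();print(s0["width"],s0["joint_torque"])
c=camera("wrist");s=camera("side")
a=cv2.resize(c["color"][130:370,120:440,::-1],(400,300),interpolation=cv2.INTER_CUBIC);b=cv2.resize(s["color"][130:280,180:380,::-1],(400,300),interpolation=cv2.INTER_CUBIC)
cv2.imwrite("pics/g2.png",cv2.convertScaleAbs(np.hstack([a,b]),alpha=1.4))
E
```

```text
0.01780736038110649 [ 4.88518435e-04 -5.30515730e+01  5.32773837e+00 -3.16773856e+01
  2.30807246e-02  8.59034923e-02 -5.28831276e-05]
```

View pics/g2.png

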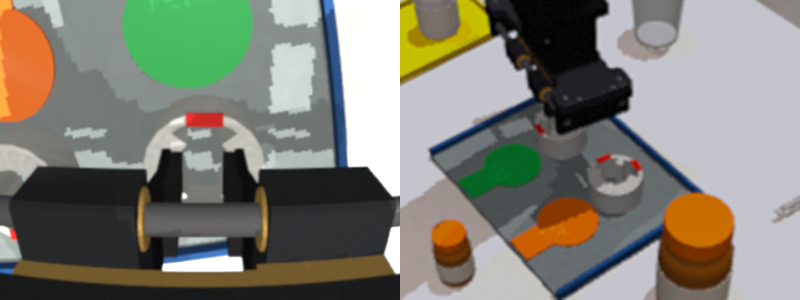

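The fingers closed above the hub. From the finger gap in the pictures (87 px at 46.7 mm, 32 px at 17.8 mm, about 151 px at 87 mm) I get a tip depth of about 0.18 m, not 0.203 m. So the real fingertips sit about 25 mm behind the reported TCP, just over the hub top. It also means the jars were held by their caps. I'll open and go lower, watching the force.

{"method": "play_rows", "body": {
  "increments": "0 0 0 0 0 -0.01 0.2;0 0 0 0 0 -0.01 1;0 0 0 0 0 -0.01 1;0 0 0 0 0 -0.01 1;0 0 0 0 0 -0.01 1;0 0 0 0 0 -0.01 1;0 0 0 0 0 -0.01 1;0 0 0 0 0 -0.01 1"
}}

```text
time: 18.45
ee_pos: [0.5405, 0.0789, 0.0215]
eef_rot: [0.097, 0.995, 0.0, -0.0]
ft_force: [0.2, -0.7, -0.4]
width: 0.0654
grip_force: 0.0
```

{"method": "play_rows", "body": {
  "increments": "0 0 0 0 0 0.006 1;0 0 0 0 0 0.012 1;0 0 0 0 0 0.016 1;0 0 0 0 0 0.02 1;0 0 0 0 0 0.022 1;0 0 0 0 0 0.022 1"
}}

```text
time: 19.05
ee_pos: [0.5404, 0.0788, -0.0008]
eef_rot: [0.097, 0.995, -0.0, -0.0]
ft_force: [-0.9, -0.2, -0.3]
width: 0.0865
grip_force: 0.0
```

TCP below the plate top with no contact, which confirms the fingertip offset.

{"method": "play_rows", "body": {
  "increments": "0 0 0 0 0 0.002 1;0 0 0 0 0 0.004 1;0 0 0 0 0 0.006 1;0 0 0 0 0 0.008 1;0 0 0 0 0 0.009 1;0 0 0 0 0 0.009 1"
}}

```text
time: 19.65
ee_pos: [0.5405, 0.0788, -0.0096]
eef_rot: [0.097, 0.995, -0.0, -0.0]
ft_force: [0.5, -0.2, -0.3]
width: 0.0869
grip_force: 0.0
```

{"method": "play_rows", "body": {
  "increments": "0 0 0 0 0 0 0.4;0 0 0 0 0 0 0.4;0 0 0 0 0 0 0.4;0 0 0 0 0 0 0.4;0 0 0 0 0 0 0.4;0 0 0 0 0 0 0.4",
  "grip_force": 25
}}

```text
time: 20.25
ee_pos: [0.5406, 0.0789, -0.0094]
eef_rot: [0.097, 0.995, 0.0, 0.0]
ft_force: [-1.0, 0.4, 1.4]
width: 0.0559
grip_force: 25.0
```

Hub gripped at 55.9 mm. Lift it high enough to clear the large jar.

{"method": "play_rows", "body": {
  "increments": "0 0 0 0 0 -0.01 0.4;0 0 0 0 0 -0.03 0.4;0 0 0 0 0 -0.07 0.4;0 0 0 0 0 -0.11 0.4;0 0 0 0 0 -0.15 0.4;0 0 0 0 0 -0.19 0.4;0 0 0 0 0 -0.21 0.4;0 0 0 0 0 -0.21 0.4"
}}

```text
time: 21.05
ee_pos: [0.5421, 0.079, 0.2044]
eef_rot: [0.097, 0.995, 0.001, 0.003]
ft_force: [-0.2, 0.1, -1.5]
width: 0.056
grip_force: 25.0
```

```bash
python3 -c "
from h import *
print(pose()[:3,3],read_state()['width'],go([.5,-.24,.2],np.pi/2-.448))"
```

```text
[0.54210879 0.07898132 0.20441627] 0.056039097932270084 [[0.0037, 0.0046, 0.2528], [-0.0205, -0.3211, 0.0035]]
```

{"method": "play_rows", "body": {
  "increments": "0 0 0.05 -0.003 -0.04 0 0.4;0 0 0.1 -0.006 -0.08 0 0.4;0 0 0.15 -0.009 -0.12 0 0.4;0 0 0.2 -0.012 -0.16 0 0.4;0 0 0.253 -0.015 -0.2 0 0.4;0 0 0.253 -0.018 -0.24 0 0.4;0 0 0.253 -0.02 -0.28 0 0.4;0 0 0.253 -0.02 -0.32 0 0.4"
}}

```text
time: 21.85
ee_pos: [0.4972, -0.2403, 0.1996]
eef_rot: [0.222, 0.975, 0.0, -0.001]
ft_force: [0.0, 0.4, -1.3]
width: 0.0564
grip_force: 25.0
```

{"method": "play_rows", "body": {
  "increments": "0 0 0 0 0 0 0.4;0 0 0 0 0 0 0.4;0 0 0 0 0 0 0.4;0 0 0 0 0 0 0.4"
}}

```text
time: 22.25
ee_pos: [0.4985, -0.2375, 0.2001]
eef_rot: [0.221, 0.975, 0.0, -0.0]
ft_force: [-0.3, 0.4, -1.5]
width: 0.0563
grip_force: 25.0
```

```bash
python3 - <<'E'
from h import *
T=pose();c=camera("wrist");np.save("w4.npy",T);cv2.imwrite("pics/w4.png",cv2.convertScaleAbs(cv2.resize(c["color"][60:340,30:390,::-1],None,fx=2.1,fy=2.1,interpolation=cv2.INTER_CUBIC),alpha=1.3));print(T[:3,3],go([.498,-.358,.2],np.pi/2-.448))
E
```

```text
[ 0.49852957 -0.23752068  0.20012161] [[0.0004, -0.0005, 0.0022], [-0.0514, -0.1088, 0.0002]]
```

View pics/w4.png

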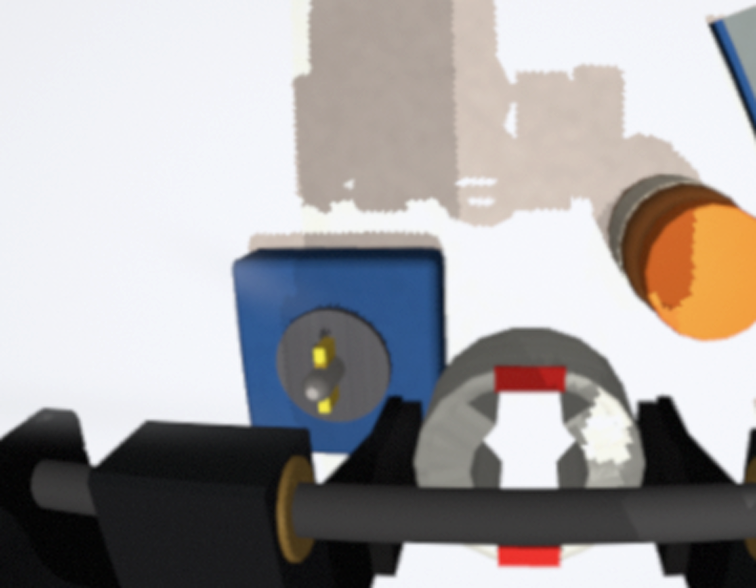

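Crop w4 (2.1x): keys at (320,356) and (324,405), seat centre (334,364). The hub's marks, (530,378) and (529,556), line up with tool x.

```bash
python3 - <<'E'
from h import *
c=camera("wrist");T=np.load("w4.npy");w=lambda x,y:(30+(x+.5)/2.1-.5,60+(y+.5)/2.1-.5)
k1,k2=[atz(ray(c,w(*p),T),.066) for p in((320,356),(324,405))]
print(k1,k2,(k1+k2)/2,np.degrees(np.arctan2(*(k1-k2)[1::-1])),"seat",atz(ray(c,w(334,364),T),.046),"tip",atz(ray(c,w(316,390),T),.081))
m=[atz(ray(c,w(*p),T),T[2,3]+.045) for p in((530,378),(529,556))];print("hub in tool",[(T[:3,:3].T@(q-T[:3,3])).round(4) for q in m])
E
```

```text
[ 0.48477442 -0.35002188  0.066     ] [ 0.5093988 -0.3626394  0.066    ] [ 0.49708661 -0.35633064  0.066     ] 152.86943344303208 seat [ 0.49584629 -0.35422067  0.046     ] tip [ 0.49673045 -0.35469886  0.081     ]
hub in tool [array([ 0.0235,  0.0008, -0.045 ]), array([-0.0257,  0.0005, -0.045 ])]
```

{"method": "play_rows", "body": {
  "increments": "0 0 0.015 -0.016 -0.036 0 0.4;0 0 0.015 -0.033 -0.072 0 0.4;0 0 0.015 -0.0496 -0.1085 0 0.4;0 0 0.015 -0.0496 -0.1085 0.03 0.4;0 0 0.015 -0.0496 -0.1085 0.07 0.4;0 0 0.015 -0.0496 -0.1085 0.1 0.4;0 0 0.015 -0.0496 -0.1085 0.11 0.4;0 0 0.015 -0.0496 -0.1085 0.11 0.4"
}}

```text
time: 23.15
ee_pos: [0.4957, -0.3574, 0.0896]
eef_rot: [0.229, 0.973, 0.0, -0.001]
ft_force: [-0.4, 0.8, -1.6]
width: 0.0557
grip_force: 25.0
```

{"method": "play_rows", "body": {
  "increments": "0 0 0 0 0 0 0.4;0 0 0 0 0 0 0.4;0 0 0 0 0 0 0.4"
}}

```text
time: 23.45
ee_pos: [0.4967, -0.3586, 0.0919]
eef_rot: [0.229, 0.973, -0.0, 0.001]
ft_force: [0.4, -0.3, -1.4]
width: 0.0563
grip_force: 25.0
```

```bash
python3 - <<'E'
from h import *
T=pose();c=camera("wrist");np.save("w5.npy",T)
a=cv2.resize(c["color"][190:310,200:360,::-1],(533,400),interpolation=cv2.INTER_CUBIC)
cv2.imwrite("pics/w5.png",cv2.convertScaleAbs(a,alpha=1.3));print(T[:3,3],go([.4965,-.357,.06],np.pi/2-.461))
E
```

```text
[ 0.4967397  -0.3586164   0.09194982] [[0.0002, 0.0018, -0.0017], [0.0008, 0.0013, 0.0316]]
```

View pics/w5.png

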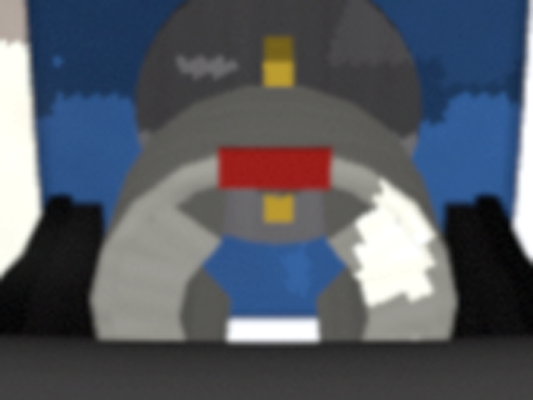

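Keys at column 278 and the hub mark at 275 are aligned to about 0.5 mm. Lower gently.

{"method": "play_rows", "body": {
  "increments": "0 0 0 0.0005 0.0005 0.01 0.4;0 0 0 0.0005 0.0005 0.02 0.4;0 0 0 0.0005 0.0005 0.025 0.4;0 0 0 0.0005 0.0005 0.028 0.4;0 0 0 0.0005 0.0005 0.031 0.4;0 0 0 0.0005 0.0005 0.034 0.4;0 0 0 0.0005 0.0005 0.037 0.4;0 0 0 0.0005 0.0005 0.037 0.4"
}}

```text
time: 24.3
ee_pos: [0.4956, -0.3574, 0.0531]
eef_rot: [0.229, 0.973, 0.0, -0.0]
ft_force: [0.1, -0.4, -1.4]
width: 0.0562
grip_force: 25.0
```

{"method": "play_rows", "body": {
  "increments": "0 0 0 0 0 0.002 0.4;0 0 0 0 0 0.004 0.4;0 0 0 0 0 0.006 0.4;0 0 0 0 0 0.008 0.4;0 0 0 0 0 0.01 0.4;0 0 0 0 0 0.012 0.4;0 0 0 0 0 0.012 0.4"
}}

```text
time: 25.0
ee_pos: [0.4956, -0.3575, 0.0411]
eef_rot: [0.229, 0.973, 0.0, -0.0]
ft_force: [0.0, 0.2, -2.5]
width: 0.0562
grip_force: 25.0
```

{"method": "play_rows", "body": {
  "increments": "0 0 0 0 0 0.002 0.4;0 0 0 0 0 0.004 0.4;0 0 0 0 0 0.006 0.4;0 0 0 0 0 0.008 0.4;0 0 0 0 0 0.009 0.4;0 0 0 0 0 0.01 0.4;0 0 0 0 0 0.01 0.4"
}}

```text
time: 25.7
ee_pos: [0.4957, -0.3575, 0.0314]
eef_rot: [0.229, 0.973, 0.0, -0.0]
ft_force: [-1.0, -0.3, -0.6]
width: 0.0564
grip_force: 25.0
```

{"method": "play_rows", "body": {
  "increments": "0 0 0 0 0 0.0005 0.4;0 0 0 0 0 0.001 0.4;0 0 0 0 0 0.0015 0.4;0 0 0 0 0 0.0015 0.4"
}}

```text
time: 26.1
ee_pos: [0.4958, -0.3576, 0.0306]
eef_rot: [0.229, 0.973, 0.0, 0.0]
ft_force: [-2.7, 1.4, 4.8]
width: 0.0558
grip_force: 25.0
```

{"method": "play_rows", "body": {
  "increments": "0 0 0 0 0 0 0.7;0 0 0 0 0 0 1;0 0 0 0 0 0 1;0 0 0 0 0 0 1;0 0 0 0 0 -0.02 1;0 0 0 0 0 -0.06 1;0 0 0 0 0 -0.11 1;0 0 0 0 0 -0.16 1"
}}

```text
time: 26.9
ee_pos: [0.4953, -0.3574, 0.1916]
eef_rot: [0.229, 0.973, 0.0, -0.0]
ft_force: [0.7, 0.4, 0.3]
width: 0.0866
grip_force: 0.0
```

{"method": "play_rows", "body": {
  "increments": "0 0 0 -0.02 0.045 0 1;0 0 0 -0.03 0.08 -0.01 1;0 0 0 -0.03 0.08 -0.01 1;0 0 0 -0.03 0.08 -0.01 1"
}}

```text
time: 27.3
ee_pos: [0.5588, -0.2987, 0.1998]
eef_rot: [0.228, 0.974, -0.0, -0.0]
ft_force: [-0.1, -0.4, -1.0]
width: 0.0873
grip_force: 0.0
```

```bash
python3 - <<'E'
from h import *
T=pose();c=camera("wrist");t=camera("side")
a=cv2.resize(c["color"][150:290,50:237,::-1],(400,300),interpolation=cv2.INTER_CUBIC)
b=cv2.resize(t["color"][300:405,345:485,::-1],(400,300),interpolation=cv2.INTER_CUBIC)
cv2.imwrite("pics/d6.png",cv2.convertScaleAbs(np.hstack([a,b]),alpha=1.3));print(T[:3,3],go([.434,.338,.2],np.pi/2))
E
```

```text
[ 0.5587558  -0.29874091  0.19983768] [[-0.0005, -0.0006, -0.4645], [0.3963, 0.5157, -0.0004]]
```

View pics/d6.png

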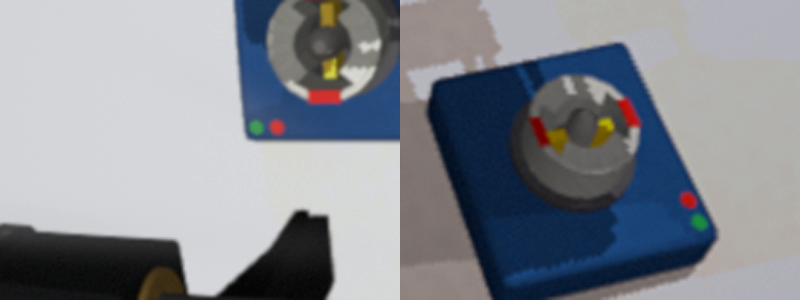

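The hub lies flat on the seat with both keys in its keyways. Now the jars go back, using the same heights that held them before.

{"method": "play_rows", "body": {
  "increments": "0 0 -0.06 0.028 0.036 0 1;0 0 -0.12 0.056 0.073 0 1;0 0 -0.18 0.084 0.11 0 1;0 0 -0.24 0.112 0.147 0 1;0 0 -0.3 0.14 0.183 0 1;0 0 -0.36 0.168 0.219 0 1;0 0 -0.42 0.196 0.256 0 1;0 0 -0.4645 0.224 0.292 0 1"
}}

```text
time: 28.2
ee_pos: [0.4874, 0.0622, 0.2]
eef_rot: [-0.001, 1.0, 0.0, 0.0]
ft_force: [0.9, -0.5, -0.5]
width: 0.0868
grip_force: 0.0
```

{"method": "play_rows", "body": {
  "increments": "0 0 0 0 0 0 1;0 0 0 0 0 0 1;0 0 0 0 0 0 1"
}}

```text
time: 28.5
ee_pos: [0.4884, 0.0598, 0.1999]
eef_rot: [0.001, 1.0, -0.0, -0.0]
ft_force: [-0.1, -1.1, 1.5]
width: 0.0875
grip_force: 0.0
```

```bash
python3 -c "
from h import *
print(pose()[:3,3],go([.4355,.338,.2],np.pi/2))"
```

```text
[0.48838454 0.0597981  0.19994526] [[-0.0003, -0.0, -0.0017], [0.0533, 0.2781, -0.0001]]
```

{"method": "play_rows", "body": {
  "increments": "0 0 0 0.008 0.04 0 1;0 0 0 0.016 0.08 0 1;0 0 0 0.024 0.12 0 1;0 0 0 0.032 0.16 0 1;0 0 0 0.04 0.2 0 1;0 0 0 0.048 0.24 0 1;0 0 0 0.053 0.278 0 1;0 0 0 0.053 0.278 0 1"
}}

```text
time: 29.3
ee_pos: [0.4335, 0.3435, 0.1993]
eef_rot: [-0.003, 1.0, 0.0, -0.001]
ft_force: [-0.0, 0.5, 0.1]
width: 0.0868
grip_force: 0.0
```

{"method": "play_rows", "body": {
  "increments": "0 0 0 0 0 0 1;0 0 0 0 0 0.03 1;0 0 0 0 0 0.07 1;0 0 0 0 0 0.1 1;0 0 0 0 0 0.1 1;0 0 0 0 0 0.1 1"
}}

```text
time: 29.9
ee_pos: [0.436, 0.3383, 0.101]
eef_rot: [0.001, 1.0, -0.0, 0.0]
ft_force: [-0.1, -0.1, 0.8]
width: 0.0867
grip_force: 0.0
```

```bash
python3 -c "
from h import *
T=pose();c=camera('wrist');t=camera('top');print(T[:3,3],go([.4355,.338,.041],np.pi/2))
h=cv2.cvtColor(c['color'],cv2.COLOR_RGB2HSV)
for n,lo,hi in(('O',(5,150,60),(20,255,255)),('G',(50,100,50),(75,255,255))):
    m=cv2.inRange(h,lo,hi);N,l,st,ce=cv2.connectedComponentsWithStats(m)
    for i in range(1,N):
        if st[i][4]>300: print(n,st[i].tolist(),atz(ray(c,ce[i],T),.094)[:2].round(4))
"
```

```text
[0.4359514  0.33829485 0.10097009] [[0.002, 0.0024, 0.0002], [0.001, -0.0019, 0.0613]]
O [247, 194, 70, 80, 4428] [0.4292 0.3386]
O [0, 197, 19, 67, 711] [0.4396 0.1008]
G [37, 195, 41, 64, 1714] [0.4291 0.1641]
```

{"method": "play_rows", "body": {
  "increments": "0 0 0 0 0 0.03 1;0 0 0 0 0 0.05 1;0 0 0 0 0 0.06 1;0 0 0 0 0 0.068 1;0 0 0 0 0 0.068 1;0 0 0 0 0 0.068 0.3;0 0 0 0 0 0.068 0.3;0 0 0 0 0 0.068 0.3"
}}

```text
time: 30.8
ee_pos: [0.4352, 0.3402, 0.0328]
eef_rot: [-0.001, 1.0, 0.0, 0.0]
ft_force: [1.2, 0.4, -0.0]
width: 0.0707
grip_force: 0.0
```

{"method": "play_rows", "body": {
  "increments": "0 0 0 0 0 0 0.3;0 0 0 0 0 0 0.3;0 0 0 0 0 0 0.3;0 0 0 0 0 0 0.3;0 0 0 0 0 0 0.3;0 0 0 0 0 0 0.3"
}}

```text
time: 31.4
ee_pos: [0.4349, 0.3396, 0.0321]
eef_rot: [-0.001, 1.0, -0.0, 0.0]
ft_force: [-0.2, -2.6, 4.2]
width: 0.0502
grip_force: 25.0
```

{"method": "play_rows", "body": {
  "increments": "0 0 0 0 0 -0.005 0.3;0 0 0 0 0 -0.01 0.3;0 0 0 0 0 -0.02 0.3;0 0 0 0 0 -0.04 0.3;0 0 0 0 0 -0.07 0.3;0 0 0 0 0 -0.1 0.3;0 0 0 0 0 -0.14 0.3;0 0 0 0 0 -0.14 0.3",
  "grip_force": 30
}}

```text
time: 32.2
ee_pos: [0.437, 0.3419, 0.1784]
eef_rot: [-0.001, 1.0, 0.003, 0.003]
ft_force: [0.5, 0.4, -2.1]
width: 0.0502
grip_force: 30.0
```

```bash
python3 -c "
from h import *
print(pose()[:3,3],read_state()['width'],read_state()['grip_force'],go([.479,-.0172,.172],np.pi/2-.52))"
```

```text
[0.43697494 0.34185904 0.17837612] 0.050202608870338734 29.980902671813965 [[0.0083, 0.0046, 0.5216], [-0.0414, -0.3592, 0.0042]]
```

{"method": "play_rows", "body": {
  "increments": "0 0 0.07 -0.005 -0.045 0 0.3;0 0 0.14 -0.01 -0.09 0 0.3;0 0 0.21 -0.015 -0.135 0 0.3;0 0 0.28 -0.02 -0.18 0 0.3;0 0 0.35 -0.025 -0.225 0 0.3;0 0 0.42 -0.03 -0.265 0 0.3;0 0 0.5 -0.036 -0.305 0 0.3;0 0 0.52 -0.04 -0.34 0 0.3"
}}

```text
time: 33.0
ee_pos: [0.4752, -0.0022, 0.1721]
eef_rot: [0.258, 0.966, 0.0, 0.0]
ft_force: [1.0, -0.0, -3.0]
width: 0.0503
grip_force: 30.0
```

{"method": "play_rows", "body": {
  "increments": "0 0 0 0 0 0 0.3;0 0 0 0 0 0 0.3;0 0 0 0 0 0 0.3;0 0 0 0 0 0 0.3"
}}

```text
time: 33.4
ee_pos: [0.4752, 0.0011, 0.1719]
eef_rot: [0.255, 0.967, 0.0, -0.0]
ft_force: [-0.4, 0.2, -2.6]
width: 0.0502
grip_force: 30.0
```

```bash
python3 -c "
from h import *
print(pose()[:3,3],read_state()['width'],go([.479,-.0172,.036],np.pi/2-.52))"
```

```text
[0.47517924 0.00106125 0.17191329] 0.05021868727232498 [[0.0001, -0.0003, 0.0038], [-0.0124, -0.014, 0.1359]]
```

{"method": "play_rows", "body": {
  "increments": "0 0 0 -0.0124 -0.014 0 0.3;0 0 0 -0.0124 -0.014 0.03 0.3;0 0 0 -0.0124 -0.014 0.06 0.3;0 0 0 -0.0124 -0.014 0.09 0.3;0 0 0 -0.0124 -0.014 0.11 0.3;0 0 0 -0.0124 -0.014 0.122 0.3;0 0 0 -0.0124 -0.014 0.125 0.3;0 0 0 -0.0124 -0.014 0.127 0.3"
}}

```text
time: 34.2
ee_pos: [0.4797, -0.0181, 0.0455]
eef_rot: [0.256, 0.967, 0.0, 0.0]
ft_force: [-0.3, -0.1, -2.5]
width: 0.0502
grip_force: 30.0
```

{"method": "play_rows", "body": {
  "increments": "0 0 0 0 0 0 0.3;0 0 0 0 0 0.001 0.3;0 0 0 0 0 0.002 0.3;0 0 0 0 0 0.003 0.3;0 0 0 0 0 0.004 0.3;0 0 0 0 0 0.005 0.3;0 0 0 0 0 0.005 0.3"
}}

```text
time: 34.9
ee_pos: [0.4791, -0.0184, 0.0399]
eef_rot: [0.256, 0.967, -0.0, -0.0]
ft_force: [0.1, -1.0, -3.6]
width: 0.0502
grip_force: 30.0
```

```bash
python3 -c "
from h import *
print(go([.479,-.0172,.036],np.pi/2-.52))"
```

```text
[[-0.0001, -0.0002, 0.0017], [0.0007, 0.001, 0.0039]]
```

{"method": "play_rows", "body": {
  "increments": "0 0 0 0 0.001 0.001 0.3;0 0 0 0 0.001 0.002 0.3;0 0 0 0 0.001 0.003 0.3;0 0 0 0 0.001 0.0035 0.3;0 0 0 0 0.001 0.004 0.3;0 0 0 0 0.001 0.004 0.3"
}}

```text
time: 35.5
ee_pos: [0.4798, -0.0176, 0.0362]
eef_rot: [0.256, 0.967, 0.0, 0.0]
ft_force: [-1.1, -0.2, -0.4]
width: 0.0498
grip_force: 30.0
```

{"method": "play_rows", "body": {
  "increments": "0 0 0 0 0 0.0005 0.3;0 0 0 0 0 0.001 0.3;0 0 0 0 0 0.001 0.3"
}}

```text
time: 35.8
ee_pos: [0.4803, -0.0179, 0.036]
eef_rot: [0.257, 0.967, 0.0, 0.0]
ft_force: [-3.2, -1.5, 11.4]
width: 0.0503
grip_force: 30.1
```

{"method": "play_rows", "body": {
  "increments": "0 0 0 0 0 0 0.6;0 0 0 0 0 0 1;0 0 0 0 0 0 1;0 0 0 0 0 0 1;0 0 0 0 0 -0.03 1;0 0 0 0 0 -0.07 1;0 0 0 0 0 -0.12 1;0 0 0 0 0 -0.15 1"
}}

```text
time: 36.6
ee_pos: [0.4806, -0.0176, 0.1885]
eef_rot: [0.256, 0.967, 0.001, 0.002]
ft_force: [0.7, -0.3, 0.0]
width: 0.0865
grip_force: 0.0
```

```bash
python3 -c "
from h import *
print(pose()[:3,3],go([.5445,.3414,.186],np.pi/2))"
```

```text
[ 0.48062153 -0.01755097  0.1884945 ] [[0.0018, 0.0031, -0.5185], [0.1224, 0.3434, 0.003]]
```

{"method": "play_rows", "body": {
  "increments": "0 0 -0.07 0.015 0.043 0 1;0 0 -0.14 0.03 0.086 0 1;0 0 -0.21 0.045 0.129 0 1;0 0 -0.28 0.06 0.172 0 1;0 0 -0.35 0.076 0.215 0 1;0 0 -0.42 0.092 0.258 0 1;0 0 -0.5 0.108 0.3 0 1;0 0 -0.52 0.122 0.343 0 1"
}}

```text
time: 37.4
ee_pos: [0.5434, 0.343, 0.1849]
eef_rot: [-0.003, 1.0, 0.0, -0.0]
ft_force: [0.2, -0.5, 0.2]
width: 0.0875
grip_force: 0.0
```

{"method": "play_rows", "body": {
  "increments": "0 0 0 0 0 0 1;0 0 0 0 0 0 1;0 0 0 0 0 0 1;0 0 0 0 0 0 1"
}}

```text
time: 37.8
ee_pos: [0.5441, 0.3394, 0.1854]
eef_rot: [0.0, 1.0, -0.0, 0.0]
ft_force: [-0.3, 1.2, 1.2]
width: 0.0868
grip_force: 0.0
```

```bash
python3 -c "
from h import *
print(pose()[:3,3],go([.5445,.3414,.032],np.pi/2))"
```

```text
[0.54408158 0.33937543 0.18541225] [[-0.0, 0.0005, -0.0004], [-0.0003, 0.002, 0.1534]]
```

{"method": "play_rows", "body": {
  "increments": "0 0 0 0 0.002 0.04 1;0 0 0 0 0.002 0.08 1;0 0 0 0 0.002 0.12 1;0 0 0 0 0.002 0.145 1;0 0 0 0 0.002 0.153 1;0 0 0 0 0.002 0.153 1;0 0 0 0 0.002 0.153 0.3;0 0 0 0 0.002 0.153 0.3"
}}

```text
time: 38.6
ee_pos: [0.5448, 0.3434, 0.0341]
eef_rot: [-0.001, 1.0, 0.001, 0.001]
ft_force: [-0.1, 0.9, 0.5]
width: 0.0776
grip_force: 0.0
```

{"method": "play_rows", "body": {
  "increments": "0 0 0 0 0 0 0.3;0 0 0 0 0 0 0.3;0 0 0 0 0 0 0.3;0 0 0 0 0 0 0.3;0 0 0 0 0 0 0.3"
}}

```text
time: 39.1
ee_pos: [0.5438, 0.3427, 0.0323]
eef_rot: [-0.001, 1.0, 0.0, 0.0]
ft_force: [-0.7, -1.5, 3.0]
width: 0.0503
grip_force: 30.0
```

{"method": "play_rows", "body": {
  "increments": "0 0 0 0 0 -0.005 0.3;0 0 0 0 0 -0.01 0.3;0 0 0 0 0 -0.02 0.3;0 0 0 0 0 -0.04 0.3;0 0 0 0 0 -0.07 0.3;0 0 0 0 0 -0.1 0.3;0 0 0 0 0 -0.14 0.3;0 0 0 0 0 -0.14 0.3"
}}

```text
time: 39.9
ee_pos: [0.5462, 0.3444, 0.1791]
eef_rot: [-0.001, 1.0, 0.003, 0.004]
ft_force: [1.0, 0.3, -1.6]
width: 0.0499
grip_force: 30.0
```

```bash
python3 -c "
from h import *
print(pose()[:3,3],read_state()['width'],read_state()['grip_force'],go([.479,.0825,.172],np.pi/2))"
```

```text
[0.54619619 0.34435875 0.17914312] 0.049949845604351416 29.986468608258292 [[0.0061, 0.0078, 0.0014], [0.0676, -0.2618, 0.005]]
```

{"method": "play_rows", "body": {
  "increments": "0 0 0 0.01 -0.04 0 0.3;0 0 0 0.02 -0.08 0 0.3;0 0 0 0.03 -0.12 0 0.3;0 0 0 0.04 -0.16 0 0.3;0 0 0 0.05 -0.2 0 0.3;0 0 0 0.06 -0.24 0 0.3;0 0 0 0.065 -0.26 0 0.3;0 0 0 0.065 -0.26 0 0.3"
}}

```text
time: 40.7
ee_pos: [0.4787, 0.0794, 0.1725]
eef_rot: [0.002, 1.0, 0.0, 0.0]
ft_force: [0.3, 0.5, -2.6]
width: 0.0498
grip_force: 30.0
```

{"method": "play_rows", "body": {
  "increments": "0 0 0 0 0 0.03 0.3;0 0 0 0 0 0.06 0.3;0 0 0 0 0 0.09 0.3;0 0 0 0 0 0.11 0.3;0 0 0 0 0 0.122 0.3;0 0 0 0 0 0.125 0.3;0 0 0 0 0 0.125 0.3;0 0 0 0 0 0.125 0.3"
}}

```text
time: 41.5
ee_pos: [0.4798, 0.0831, 0.048]
eef_rot: [-0.001, 1.0, 0.0, 0.001]
ft_force: [1.3, -0.2, -2.7]
width: 0.0501
grip_force: 30.0
```

```bash
python3 -c "
from h import *
print(pose()[:3,3],read_state()['ft_force'],go([.479,.0825,.036],np.pi/2))"
```

```text
[0.47984902 0.08313515 0.04804712] [ 1.28898774 -0.24932003 -2.73917935] [[0.0007, 0.0015, 0.0019], [0.0009, -0.0006, 0.012]]
```

{"method": "play_rows", "body": {
  "increments": "0 0 0 0.0005 -0.0005 0.003 0.3;0 0 0 0.0005 -0.0005 0.006 0.3;0 0 0 0.0005 -0.0005 0.008 0.3;0 0 0 0.0005 -0.0005 0.009 0.3;0 0 0 0.0005 -0.0005 0.01 0.3;0 0 0 0.0005 -0.0005 0.01 0.3"
}}

```text
time: 42.1
ee_pos: [0.4785, 0.0822, 0.0369]
eef_rot: [-0.001, 1.0, -0.0, -0.0]
ft_force: [-0.1, 0.5, -2.3]
width: 0.0503
grip_force: 30.0
```

{"method": "play_rows", "body": {
  "increments": "0 0 0 0 0 0.0005 0.3;0 0 0 0 0 0.001 0.3;0 0 0 0 0 0.001 0.3"
}}

```text
time: 42.4
ee_pos: [0.4788, 0.0823, 0.0363]
eef_rot: [-0.001, 1.0, 0.0, 0.0]
ft_force: [-0.1, -0.9, 0.7]
width: 0.0503
grip_force: 30.0
```

Contact. One last half millimetre, release, then up and away for the final look.

{"method": "play_rows", "body": {
  "increments": "0 0 0 0 0 0.0005 0.3;0 0 0 0 0 0.0005 0.6;0 0 0 0 0 0.0005 1;0 0 0 0 0 0.0005 1;0 0 0 0 0 0.0005 1;0 0 0 0 0 -0.03 1;0 0 0 0 0 -0.07 1;0 0 0 0 0 -0.11 1"
}}

```text
time: 43.2
ee_pos: [0.478, 0.0821, 0.1471]
eef_rot: [-0.001, 1.0, -0.0, -0.0]
ft_force: [1.4, -0.0, -0.2]
width: 0.0855
grip_force: 0.0
```

{"method": "play_rows", "body": {
  "increments": "0 0 0 0 0.04 -0.03 1;0 0 0 0 0.08 -0.04 1;0 0 0 0 0.12 -0.04 1;0 0 0 0 0.16 -0.04 1;0 0 0 0 0.2 -0.04 1;0 0 0 0 0.24 -0.04 1;0 0 0 0 0.24 -0.04 1;0 0 0 0 0.24 -0.04 1"
}}

```text
time: 44.0
ee_pos: [0.4777, 0.323, 0.1854]
eef_rot: [-0.002, 1.0, -0.0, -0.0]
ft_force: [0.7, 0.1, 0.3]
width: 0.0868
grip_force: 0.0
```

```bash
python3 - <<'E'
from h import *
t=camera("top");s=camera("side")
a=t["color"][170:280,200:320,::-1];b=s["color"][160:280,190:310,::-1]
cv2.imwrite("pics/fin.png",cv2.convertScaleAbs(np.hstack([cv2.resize(a,(400,367),interpolation=cv2.INTER_CUBIC),cv2.resize(b,(400,400),interpolation=cv2.INTER_CUBIC)[:367]]),alpha=1.3))
E
```

```text
(no output)
```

View pics/fin.png

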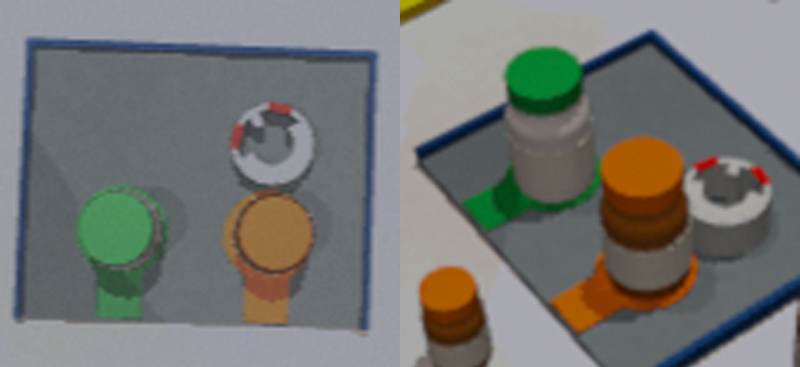

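Both jars stand upright on their own pads: green cap at (116,229) and orange at (274,235) in the left half. A numeric check of the centring follows.

```bash
python3 - <<'E'
from h import *
t=camera("top");s=camera("side")
f=lambda x,y:(200+(x+.5)*.3-.5,170+(y+.5)*.2997-.5);g=lambda x,y:(190+(x-400+.5)*.3-.5,160+(y+.5)*.3-.5)
for n,a,b in(("G",(116.5,229),(544,75)),("O",(274,235),(642,167))):
    p,e=tri([ray(t,f(*a)),ray(s,g(*b))]);print(n,p.round(4),atz(ray(t,f(*a)),.098)[:2].round(4))
for n,x in(("G",(119,318)),("O",(266,321))):print("tab",n,atz(ray(t,f(*x)),.007)[:2].round(4))
E
```

```text
G [0.4794 0.0796 0.095 ] [0.48   0.0789]
O [ 0.4783 -0.0188  0.0965] [ 0.4787 -0.019 ]
tab G [0.4215 0.082 ]
tab O [ 0.4218 -0.0178]
```

```bash
python3 -c "
from bench import *
print(close_job())"
```

```text
the job is handed in; nothing more can be done
None
```

The job is handed in: hub_opposite is fully down on the drive shaft, both jars stand upright within about 3 mm of their pad centres, and I moved nothing else. I lifted the jars by the cap and shoulder, above the 65 mm body limit, because the real fingertips sit about 25 mm short of the reported TCP.

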